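Snap the round canister's lid shut

TASK

On the tiled shelf stands a round white canister whose wooden lid is on but not fastened. Press its three raised brass snap tabs down, one after another around the rim, until each is fully home and lies flat, then draw the hand away. Do not touch the smaller square box of the same make: its two tabs stay up.

Things in the scene. Friction and masses are not known exactly. Their poses are not given: they have to be found in the camera images.
- tab_a_press (a point): First brass tab of the round canister (white, wooden lid, 154 mm across, fixed, lid top at 85 mm, centre knob to 91 mm). Each tab is a flap 36 mm long, 24 wide, 5 thick, hinged at its inner end 46 mm from the canister's axis, 89 mm up; it slants up and out at 25 to 34 degrees. This point, on its top face 24 mm from the hinge: 102 to 105 mm up, 64 to 67 mm from the axis; x outward, z up.
- tab_b_press (a point): Press point of the second tab, 120 degrees anticlockwise (from above) from the first, otherwise the same. Pressed straight down, a tab turns about its inner end until flat; its point is then 91.5 mm up, 70 mm from the axis. It resists with a steady 2 to 3 N all the way, meets a firm stop when flat, and stays where it is left.
- tab_c_press (a point): Press point of the third tab of the round canister, 120 degrees clockwise (from above) from the first, otherwise the same in size, height and behaviour.
- spice_box: The square spice box, to be left alone: white glazed stoneware with a wooden lid, 110 by 110 mm, fixed to the shelf, lid top 65 mm above it, two open brass tabs (same size as the canister's) on its +x and -x sides, reaching to 92 mm high and 60 mm out from its centre. Origin at the centre of its underside, z up.
Things that resemble listed ones, but are neither listed nor needed, are in the scene too. Leave any blue or green look-alike of the part that bears tab_a_press alone.

How it is judged:
On the way, in this order (a step that is already met when the one before it is completed fails the run):
1. a first tab of the canister is pressed flat (height (world z) of any of tab_a_press, tab_b_press, tab_c_press below 0.0955 m), for 0.2 s.
2. two tabs of the canister are pressed flat ((height (world z) of each of tab_a_press, tab_b_press below 0.0955 m or height (world z) of each of tab_b_press, tab_c_press below 0.0955 m or height (world z) of each of tab_a_press, tab_c_press below 0.0955 m)), for 0.2 s.
At the end, for the whole second after the job is handed in: All three tabs of the round canister lie flat (each press point lower than 95.5 mm above the shelf; flat is 91.5 mm, open 102 to 105 mm) and stay so with the robot clear (height (world z) of each of tab_a_press, tab_b_press, tab_c_press below 0.0955 m); the robot touches nothing.
It fails at once if the robot touches the square spice box or its tabs (contact force between spice_box and the fingers above 1 N or contact force between spice_box and the arm above 1 N).
It also fails if it takes over 38 s, if anything falls off the work surface, if the arm or the gripper's body presses on something with over 40 N, if the wrist force passes 120 N, or if a joint passes its speed limit or range.

ROBOT

A 6-joint arm with a two-finger parallel gripper is mounted at the origin on the work surface. World frame = base frame: x ahead of the robot, y to its left, z up, the work surface at z = 0. Lengths are in m, angles in rad, forces in N, time in s.
With the tool pointing down it reaches from about 0.3 to 0.875 m from the base axis. Payload 6.4 kg.
Tool frame: the origin (TCP) lies at the very end of the fingers, on their centre line; the grasp point (between the pads) lies 19 mm behind it; z points along the fingers, y is the line along which they close (so a half turn about z gives the same grasp; the last joint's range is limited). The gripper opens to 85 mm and grips with 20 to 120 N. Pads are 22 mm wide; open, the fingers measure 114 mm over their backs; the gripper's body (76 mm by 85 mm) begins 54 mm behind the grasp point. The pads swing forward as they close: fully open they stand 13 mm farther back than shut.
Start: joints at [-1.527, 0.181, 1.607, -0, 1.354, -0.206], TCP at [0.142, -0.557, 0.231] pointing down, gripper open.
Joint ranges: [-2.99, 2.99], [-0.89, 2.07], [0.3, 2.58], [-1.14, 4.28], [0, 2.63], [-3.12, 3.12]. Speed limits (rad/s): [2.57, 2.57, 3.01, 3.14, 3.14, 3.14].

INTERFACE

Orientations are given as a unit quaternion [w, x, y, z].
In Python, from bench import * gives the robot as it stands. The module is installed in compiled form; this text tells all that it offers.
- The arm moves only by the tool arm_command, never from a script. Its arguments are lists of equal length, an entry for each row: "dp": the shift along the tool's x, y, z in units of 0.25 m (1.0 is 0.25 m), a list of three; "turn": the turn, a rotation vector about the tool's x, y, z in units of 30 degrees (1.0 is 30 degrees), a list of three; "jaw": the opening, from 0 (shut) to 1 (fully open). A call has 1 to 5 rows; each row is the pose to reach, as a shift and turn from the pose commanded when the call began, along the tool's axes at that moment; what a row does not reach only later rows make up. A row lasts 1/8 s, in which the tool goes at most 62.5 mm and 10.7 degrees, less where a joint would pass 70% of its speed; a pose out of reach is approached as far as the arm can. A call with a number of a shift or a turn outside -1 to 1 is refused whole. A call with a gripper value outside its range is refused whole. The fingers move at their own pace and stop on an object; the grip force is fixed at half the most. Time passes only in rows, so rows that repeat a pose let the fingers close. It gives the time, the measured TCP pose, the force, the opening and the grip force at its end, in the units of the state.
- get_obs(): the state, without advancing time (a new reading comes with each control period).
- camera(name): name is "side" or "top"; returns the picture (400x640x3 uint8, blue, green, red); there is no depth.
- get_calibration(name): a dict with "camera_matrix" (3x3 intrinsics, pixels), "R" (3x3) and "t" (3): a world point X has camera coordinates R X + t. Camera axes: x right, y down, z forward; pixel columns grow to the right and rows downward; lengths in m; the calibration is good to about 2 mm. A picture is of the moment at which its call begins. get_calibration takes no time and is no camera call.
- hand_in(): hands the job in; it is judged then, once.
The state is a dict: "time_s": time; "q": joint angles; "dq": joint speeds; "joint_efforts": joint torques, N m; "eef_pos": TCP position; "eef_rot": TCP orientation; "wrist_force": force on the tool from outside, world axes, zero at the start; "torque": the same for the moment, N m; "opening": opening from 0.0 (shut) to 1.0 (fully open); "grasp_force": force on a finger pad.
Only numpy, scipy, OpenCV 4.12 (cv2) and the standard library are available. Lean on these libraries where they do the work, as an engineer would, in place of code of your own. Each camera call takes 0.05 s, during which the arm holds its last target. There are 200 camera calls.

## Working session

There is one attempt and no reset: what is moved stays moved. The work goes in short steps, Python scripts to look and compute and a tool call to move; the robot and the scene stay as the last step left them, time stands still between calls to the robot, and variables do not carry over. Pictures are saved under pics/ and viewed, at most 10 in all, crops included, and the job is handed in when it is done.

Besides the shell and the picture viewer there is one more tool, called after "Call:" by a JSON object that holds its "op" and its "data". arm_command: Moves the arm, as the interface text tells. Its arguments: {"type":"object","properties":{"dp":{"type":"array"},"turn":{"type":"array"},"jaw":{"type":"array"}},"required":["dp","turn","jaw"]}

```bash
mkdir -p pics
python3 - <<'E'
from bench import *
import cv2
for n in("top","side"):
    cv2.imwrite(f"pics/{n}0.png",camera(n)); c=get_calibration(n); print(n,c)
o=get_obs();print(o['time_s'],o['eef_pos'],o['eef_rot'],o['opening'])
E
```

```text
top {'camera_matrix': array([[436.17794878,   0.        , 313.80305212],
       [  0.        , 436.17794878, 198.89443171],
       [  0.        ,   0.        ,   1.        ]]), 'R': array([[-0.01558406, -0.99982721, -0.01013307],
       [-0.99630267,  0.01638386, -0.08433596],
       [ 0.08448741,  0.00878131, -0.99638585]]), 't': array([-0.02566283,  0.51691847,  1.24275453])}
side {'camera_matrix': array([[457.16764562,   0.        , 324.22525359],
       [  0.        , 457.16764562, 196.77984353],
       [  0.        ,   0.        ,   1.        ]]), 'R': array([[-0.80151983, -0.59776761, -0.01548671],
       [-0.35613567,  0.49801061, -0.79066606],
       [ 0.48034711, -0.62821916, -0.61205175]]), 't': array([0.3791356 , 0.26434953, 0.79562482])}
0.1 [ 0.14213594 -0.5566502   0.23047273] [-7.96499963e-04  9.92213553e-01  1.24545672e-01  7.90567028e-05] 0.9988511216329059
```

View pics/top0.png

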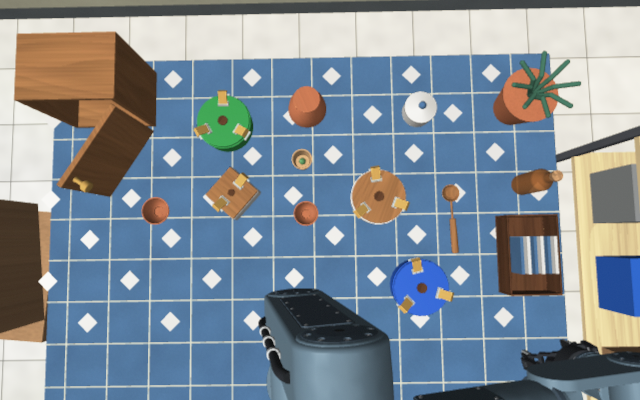

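View pics/side0.png

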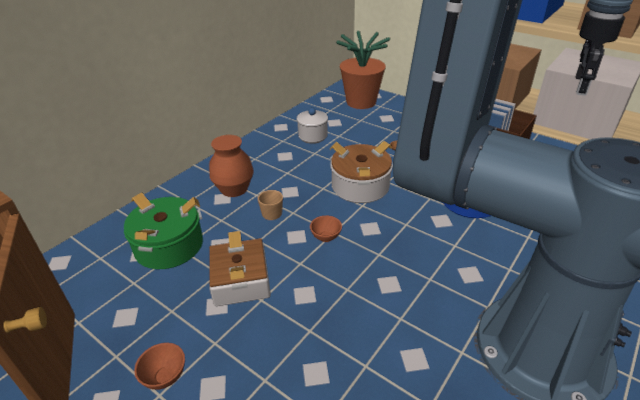

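The white canister is at (379,195) in top and (361,172) in side; its tabs in top are near (376,173), (400,204) and (365,211). The spice box is at (232,192). I'll measure the tabs by colour.

Run:
```python
import cv2,numpy as np
im=cv2.imread("pics/top0.png")[155:235,335:425]
hsv=cv2.cvtColor(im,cv2.COLOR_BGR2HSV)
for p in [(376,173),(400,204),(365,211),(385,185),(370,195),(379,196)]: print(p,hsv[p[1]-155,p[0]-335])
m=cv2.inRange(hsv,(12,110,185),(28,255,255))
n,l,s,c=cv2.connectedComponentsWithStats(m)
for i in range(1,n):
  if s[i,4]>10: print(s[i],c[i]+[335,155])
b=np.hstack([cv2.resize(x,None,fx=4.4,fy=4.4,interpolation=0) for x in(im,cv2.cvtColor(m,8))])
cv2.imwrite("pics/c1.png",b)
```

```text
(376, 173) [ 19 147 218]
(400, 204) [ 20 141 225]
(365, 211) [ 19 146 178]
(385, 185) [ 14 143 178]
(370, 195) [ 13 142 176]
(379, 196) [ 11 139 103]
[36 12 10 12 98] [375.21428571 172.73469388]
[46 17  9 12 48] [385.02083333 176.45833333]
[ 60  31  13  23 146] [400.94520548 200.25342466]
[19 55  7  8 24] [356.875 213.5  ]
[57 54  6 10 28] [394.28571429 212.82142857]
```

View pics/c1.png

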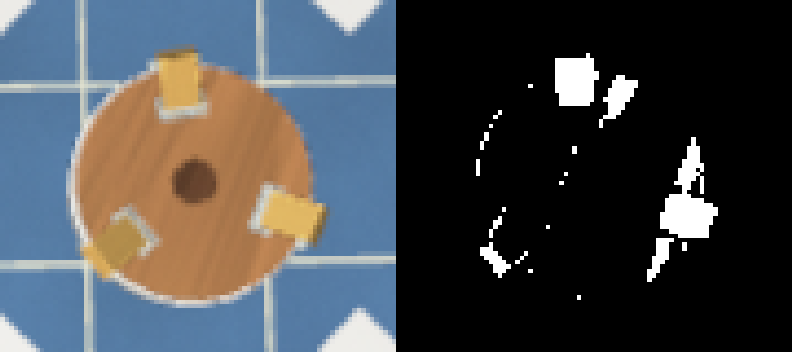

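The crop shows the knob at (379.3,196.1), and tabs at the top (376), right (401) and lower left (362). Next: cast rays, with hue separating brass from wood.

```bash
cat > u.py <<'E'
import cv2,numpy as np
from bench import *
def ray(n,p,z):
    c=get_calibration(n);K,R,t=c['camera_matrix'],c['R'],c['t']
    d=R.T@np.linalg.solve(K,[p[0],p[1],1]);o=-R.T@t
    return o+d*(z-o[2])/d[2]
def proj(n,X):
    c=get_calibration(n);v=c['camera_matrix']@(c['R']@X+c['t']);return v[:2]/v[2]
E
python3 - <<'E'
from u import *
im=cv2.imread("pics/top0.png");hsv=cv2.cvtColor(im,cv2.COLOR_BGR2HSV)
roi=np.zeros(im.shape[:2],np.uint8);cv2.circle(roi,(379,196),36,255,-1)
m=cv2.morphologyEx(cv2.inRange(hsv,(16,120,140),(28,255,255))&roi,cv2.MORPH_OPEN,np.ones((3,3)))
k=cv2.inRange(hsv,(0,60,50),(20,255,130))&roi
n,l,s,c=cv2.connectedComponentsWithStats(k)
i=[j for j in range(1,n) if np.hypot(*(c[j]-[379,196]))<5]; print('knob',s[i],c[i])
ctr=ray("top",c[i[0]],.090);print('centre knob',ctr)
# lid+body rim: non-blue
nb=cv2.bitwise_not(cv2.inRange(hsv,(95,90,0),(125,255,255)))&cv2.inRange(hsv,(5,100,120),(16,255,230))&roi
lp=cv2.convexHull(max(cv2.findContours(nb,0,1)[0],key=cv2.contourArea));e=cv2.fitEllipse(lp);print('lid',e,ray("top",e[0],.085))
n,l,s,c=cv2.connectedComponentsWithStats(m)
for j in range(1,n):
    if s[j,4]<30: continue
    P=ray("top",c[j],.100);v=P-ctr
    print('tab',s[j],c[j],P,np.hypot(v[0],v[1]),np.degrees(np.arctan2(v[1],v[0])))
side=cv2.imread("pics/side0.png")
print('knob in side',proj("side",ctr))
print('box',ray("top",(232,192),.065))
cv2.imwrite("pics/c2.png",cv2.resize(side[130:210,320:410],None,fx=6,fy=6,interpolation=0))
E
```

```text
knob [[374 191  10  10  76]] [[378.61842105 195.76315789]]
centre knob [ 0.51633812 -0.21220956  0.09      ]
lid ((378.4525146484375, 196.0681915283203), (51.99257278442383, 52.202171325683594), 118.78201293945312) [ 0.5159512 -0.2124317  0.085    ]
tab [371 167  10  12 100] [375.38 172.77] [ 0.5785721  -0.20375428  0.1       ] 0.0628057296629179 7.736987927144471
tab [396 199  12  10  97] [401.27835052 203.78350515] [ 0.49260481 -0.27151973  0.1       ] 0.06388244334183679 -111.8091072291655
tab [355 206  12  11  96] [360.45833333 210.70833333] [ 0.47560163 -0.16053506  0.1       ] 0.06580057130812918 128.24972612416832
knob in side [361.20147956 157.5049399 ]
box [0.5359775  0.19509969 0.065     ]
```

View pics/c2.png

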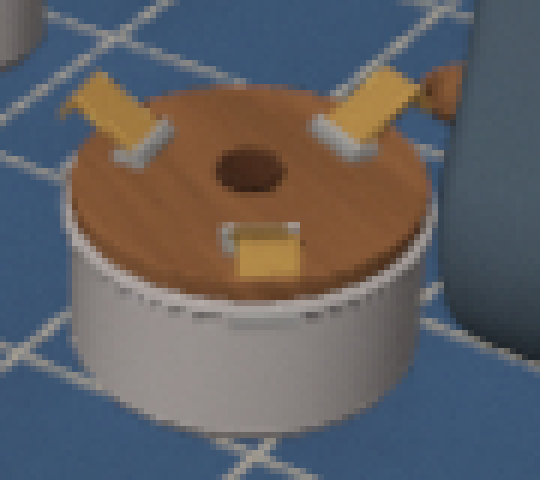

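Centre is about (0.516,-0.212), with tabs at 8°, -112° and 128°; side agrees (knob at 361.7,158.3). I'll press at r = 70 mm with the fingers shut, starting with the -112° tab.

```bash
cat > go.py <<'E'
from u import *
import sys
from scipy.spatial.transform import Rotation as Ro
o=get_obs();w,x,y,z=o['eef_rot'];R=Ro.from_quat([x,y,z,w])
C=np.array([.516,-.2123]);r=.070
for a in(-112,8,128):
    X=C+r*np.array([np.cos(np.radians(a)),np.sin(np.radians(a))])
    for h in(.14,.093): print(a,h,X.round(4),R.inv().apply(np.r_[X,h]-o['eef_pos'])/.25)
print(o['time_s'],o['eef_pos'],o['wrist_force'],o['opening'])
E
python3 go.py
```

```text
-112 0.14 [ 0.4898 -0.2772] [ 1.62356142 -0.7388644   0.3636215 ]
-112 0.093 [ 0.4898 -0.2772] [ 1.62349462 -0.73857095  0.55162126]
8 0.14 [ 0.5853 -0.2026] [ 2.06766486 -0.93372825  0.36408344]
8 0.093 [ 0.5853 -0.2026] [ 2.06759806 -0.9334348   0.5520832 ]
128 0.14 [ 0.4729 -0.1571] [ 1.67685568 -1.22090083  0.36439284]
128 0.093 [ 0.4729 -0.1571] [ 1.67678889 -1.22060738  0.5523926 ]
0.1 [ 0.14213594 -0.5566502   0.23047273] [0.32086853 1.0559924  0.25480991] 0.9988511216329059
```

Call:
{"op": "arm_command", "data": {"dp": [[0.2,-0.09,0],[0.4,-0.18,0],[0.6,-0.27,0],[0.8,-0.36,0],[0.8,-0.36,0]], "turn": [[0,0,0],[0,0,0],[0,0,0],[0,0,0],[0,0,0]], "jaw": [0,0,0,0,0]}}

```text
time_s: 0.72
eef_pos: [0.3161, -0.4178, 0.231]
eef_rot: [-0.001, 0.992, 0.127, 0.0]
wrist_force: [-0.3, 0.1, 0.1]
opening: 0.001
grasp_force: 0.0
```

Call:
{"op": "arm_command", "data": {"dp": [[0.2,-0.09,0],[0.4,-0.18,0],[0.6,-0.28,0.1],[0.82,-0.38,0.2],[0.82,-0.38,0.25]], "turn": [[0,0,0],[0,0,0],[0,0,0],[0,0,0],[0,0,0]], "jaw": [0,0,0,0,0]}}

```text
time_s: 1.35
eef_pos: [0.49, -0.2755, 0.167]
eef_rot: [-0.001, 0.992, 0.127, -0.001]
wrist_force: [-0.1, -0.4, -0.1]
opening: -0.001
grasp_force: 0.0
```

Call:
{"op": "arm_command", "data": {"dp": [[0,0,0],[0,0,0],[0,0,0]], "turn": [[0,0,0],[0,0,0],[0,0,0]], "jaw": [0,0,0]}}

```text
time_s: 1.72
eef_pos: [0.4885, -0.2794, 0.1699]
eef_rot: [0.001, 0.992, 0.124, 0.001]
wrist_force: [-0.2, -0.2, 0.2]
opening: -0.002
grasp_force: 0.0
```

```bash
python3 go.py
```

```text
-112 0.14 [ 0.4898 -0.2772] [ 0.00704055 -0.00740017  0.11940241]
-112 0.093 [ 0.4898 -0.2772] [ 0.00687657 -0.00769458  0.30740211]
8 0.14 [ 0.5853 -0.2026] [ 0.45074084 -0.20318077  0.11948283]
8 0.093 [ 0.5853 -0.2026] [ 0.45057686 -0.20347518  0.30748253]
128 0.14 [ 0.4729 -0.1571] [ 0.0593401  -0.48954564  0.118693  ]
128 0.093 [ 0.4729 -0.1571] [ 0.05917612 -0.48984005  0.3066927 ]
1.725 [ 0.48848795 -0.27938902  0.16985192] [-0.19867681 -0.20341271  0.22305023] -0.0015727608524402814
```

Call:
{"op": "arm_command", "data": {"dp": [[0,0,0.16],[0,0,0.21],[0,0,0.24],[0,0,0.27],[0,0,0.29]], "turn": [[0,0,0],[0,0,0],[0,0,0],[0,0,0],[0,0,0]], "jaw": [0,0,0,0,0]}}

```text
time_s: 2.35
eef_pos: [0.4895, -0.2787, 0.0971]
eef_rot: [0.001, 0.992, 0.125, 0.001]
wrist_force: [-0.6, -1.7, 2.7]
opening: 0.003
grasp_force: 1.1
```

Call:
{"op": "arm_command", "data": {"dp": [[0,0,0.01],[0,0,0.02],[0,0,0.02]], "turn": [[0,0,0],[0,0,0],[0,0,0]], "jaw": [0,0,0]}}

```text
time_s: 2.72
eef_pos: [0.4892, -0.2779, 0.0915]
eef_rot: [0.0, 0.992, 0.125, 0.0]
wrist_force: [0.2, -1.5, 2.5]
opening: -0.003
grasp_force: 1.0
```

Run:
```python
from u import *
cv2.imwrite("pics/s1.png",cv2.resize(camera("side")[110:210,300:430],None,fx=5,fy=5))
o=get_obs();print(o['time_s'],o['eef_pos'],o['wrist_force'])
```

```text
2.775 [ 0.48918848 -0.2778721   0.09153515] [ 0.5113205  -1.60699524  1.7595077 ]
```

View pics/s1.png

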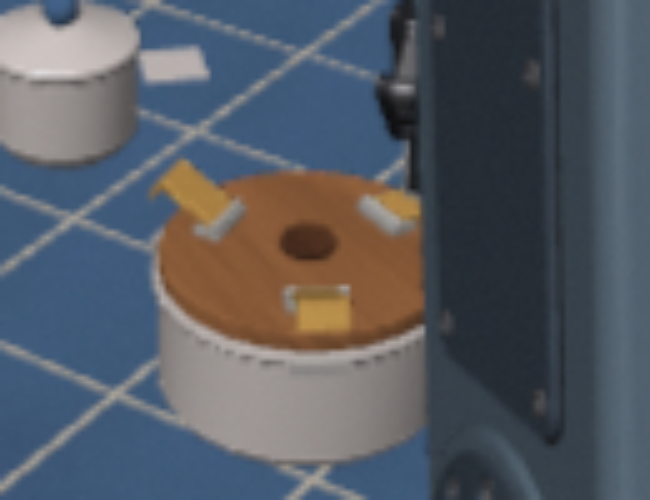

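The picture shows the finger pressing the -112° tab near (410,190) in the crop, with the other two still up. The force is still only the steady resistance, so I'll press on to the firm stop.

Call:
{"op": "arm_command", "data": {"dp": [[0,0,0.006],[0,0,0.012],[0,0,0.012]], "turn": [[0,0,0],[0,0,0],[0,0,0]], "jaw": [0,0,0]}}

```text
time_s: 3.15
eef_pos: [0.4894, -0.278, 0.0911]
eef_rot: [0.0, 0.992, 0.125, 0.0]
wrist_force: [-6.5, 3.4, 21.9]
opening: 0.004
grasp_force: 11.0
```

Call:
{"op": "arm_command", "data": {"dp": [[0,0,-0.1],[0,0,-0.22],[0.2,-0.09,-0.22],[0.4,-0.18,-0.22],[0.447,-0.2,-0.22]], "turn": [[0,0,0],[0,0,0],[0,0,0],[0,0,0],[0,0,0]], "jaw": [0,0,0,0,0]}}

```text
time_s: 3.78
eef_pos: [0.5862, -0.1989, 0.1427]
eef_rot: [-0.001, 0.992, 0.126, -0.0]
wrist_force: [0.1, -0.6, -0.0]
opening: 0.0
grasp_force: 0.0
```

Call:
{"op": "arm_command", "data": {"dp": [[0,0,0],[0,0,0]], "turn": [[0,0,0],[0,0,0]], "jaw": [0,0]}}

```text
time_s: 4.03
eef_pos: [0.5836, -0.2023, 0.1428]
eef_rot: [-0.0, 0.992, 0.124, -0.001]
wrist_force: [-0.4, 0.3, -0.5]
opening: -0.003
grasp_force: 0.0
```

```bash
python3 go.py
python3 - <<'E'
from u import *
cv2.imwrite("pics/s2.png",cv2.resize(np.hstack([camera("side")[110:210,300:430],camera("top")[140:240,320:450]]),None,fx=3,fy=3))
E
```

```text
-112 0.14 [ 0.4898 -0.2772] [-0.43767334  0.19787095  0.01141335]
-112 0.093 [ 0.4898 -0.2772] [-0.43743776  0.19800682  0.19941316]
8 0.14 [ 0.5853 -0.2026] [0.00628336 0.00267291 0.0109981 ]
8 0.093 [ 0.5853 -0.2026] [0.00651894 0.00280878 0.19899791]
128 0.14 [ 0.4729 -0.1571] [-0.38474102 -0.2842059   0.01169543]
128 0.093 [ 0.4729 -0.1571] [-0.38450543 -0.28407003  0.19969523]
4.025 [ 0.58363553 -0.20229843  0.14275197] [-0.35612505  0.33589198 -0.49639779] -0.0033655952959336342
```

View pics/s2.png

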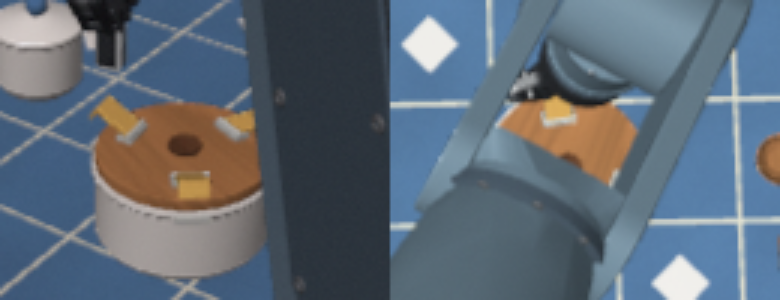

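The fingertip stands above the 8° tab (side crop about (110,60), over the tab at (110,115)). Pressing.

Call:
{"op": "arm_command", "data": {"dp": [[0.004,0,0.09],[0.004,0,0.13],[0.004,0,0.16],[0.004,0,0.18],[0.004,0,0.2]], "turn": [[0,0,0],[0,0,0],[0,0,0],[0,0,0],[0,0,0]], "jaw": [0,0,0,0,0]}}

```text
time_s: 4.75
eef_pos: [0.5862, -0.2018, 0.0937]
eef_rot: [0.0, 0.992, 0.125, 0.0]
wrist_force: [1.6, 0.5, 2.8]
opening: -0.002
grasp_force: 1.0
```

Call:
{"op": "arm_command", "data": {"dp": [[0,0,0.01],[0,0,0.016],[0,0,0.016]], "turn": [[0,0,0],[0,0,0],[0,0,0]], "jaw": [0,0,0]}}

```text
time_s: 5.12
eef_pos: [0.586, -0.2017, 0.0913]
eef_rot: [0.0, 0.992, 0.125, 0.0]
wrist_force: [-5.1, 1.8, 13.4]
opening: -0.005
grasp_force: 6.8
```

Call:
{"op": "arm_command", "data": {"dp": [[0,0,-0.1],[0,0,-0.22],[-0.15,-0.11,-0.22],[-0.3,-0.22,-0.22],[-0.391,-0.287,-0.22]], "turn": [[0,0,0],[0,0,0],[0,0,0],[0,0,0],[0,0,0]], "jaw": [0,0,0,0,0]}}

```text
time_s: 5.75
eef_pos: [0.4708, -0.1548, 0.1435]
eef_rot: [-0.001, 0.992, 0.125, -0.001]
wrist_force: [-0.1, -0.8, 0.9]
opening: -0.003
grasp_force: 0.0
```

Call:
{"op": "arm_command", "data": {"dp": [[0,0,0],[0,0,0]], "turn": [[0,0,0],[0,0,0]], "jaw": [0,0]}}

```text
time_s: 6.0
eef_pos: [0.4739, -0.1566, 0.1446]
eef_rot: [0.0, 0.992, 0.125, 0.0]
wrist_force: [-0.5, -0.0, -0.7]
opening: 0.002
grasp_force: 0.0
```

```bash
python3 go.py|tail -3
```

```text
128 0.14 [ 0.4729 -0.1571] [-0.00462572  0.00121667  0.01825952]
128 0.093 [ 0.4729 -0.1571] [-0.00473043  0.00108417  0.20625945]
6.0 [ 0.47394585 -0.15655628  0.14456531] [-0.49947139 -0.02866746 -0.65089293] 0.001991788922063391
```

Call:
{"op": "arm_command", "data": {"dp": [[0,0,0.09],[0,0,0.13],[0,0,0.16],[0,0,0.18],[0,0,0.2]], "turn": [[0,0,0],[0,0,0],[0,0,0],[0,0,0],[0,0,0]], "jaw": [0,0,0,0,0]}}

```text
time_s: 6.62
eef_pos: [0.4737, -0.1563, 0.0944]
eef_rot: [0.0, 0.992, 0.125, 0.0]
wrist_force: [-1.5, 0.6, 2.0]
opening: -0.0
grasp_force: 1.1
```

Call:
{"op": "arm_command", "data": {"dp": [[0,0,0.01],[0,0,0.018],[0,0,0.018]], "turn": [[0,0,0],[0,0,0],[0,0,0]], "jaw": [0,0,0]}}

```text
time_s: 7.0
eef_pos: [0.4735, -0.1561, 0.0912]
eef_rot: [0.0, 0.992, 0.125, -0.0]
wrist_force: [-6.5, 3.5, 15.4]
opening: 0.002
grasp_force: 7.3
```

Call:
{"op": "arm_command", "data": {"dp": [[0,0,-0.15],[0,0,-0.35],[0,0,-0.55],[-0.2,0.15,-0.55],[-0.4,0.3,-0.55]], "turn": [[0,0,0],[0,0,0],[0,0,0],[0,0,0],[0,0,0]], "jaw": [0,0,0,0,0]}}

```text
time_s: 7.62
eef_pos: [0.3947, -0.2545, 0.2285]
eef_rot: [0.001, 0.992, 0.126, 0.001]
wrist_force: [-0.7, -0.4, -0.7]
opening: -0.002
grasp_force: 0.0
```

Call:
{"op": "arm_command", "data": {"dp": [[-0.2,0.15,0],[-0.4,0.3,0],[-0.6,0.45,0],[-0.8,0.6,0],[-0.95,0.75,0]], "turn": [[0,0,0],[0,0,0],[0,0,0],[0,0,0],[0,0,0]], "jaw": [0,0,0,0,0]}}

```text
time_s: 8.25
eef_pos: [0.2091, -0.4957, 0.2274]
eef_rot: [0.0, 0.992, 0.124, -0.0]
wrist_force: [1.5, 0.9, 0.1]
opening: 0.001
grasp_force: 0.0
```

Call:
{"op": "arm_command", "data": {"dp": [[0,0,0],[0,0,0],[0,0,0]], "turn": [[0,0,0],[0,0,0],[0,0,0]], "jaw": [0,0,0]}}

```text
time_s: 8.62
eef_pos: [0.212, -0.4929, 0.2272]
eef_rot: [-0.0, 0.992, 0.125, 0.0]
wrist_force: [0.5, -0.1, -0.1]
opening: -0.0
grasp_force: 0.0
```

Run:
```python
from u import *
cv2.imwrite("pics/s3.png",cv2.resize(np.hstack([camera("side")[110:210,300:430],camera("top")[140:240,320:450]]),None,fx=3,fy=3))
print(get_obs()['time_s'])
```

```text
8.725
```

View pics/s3.png

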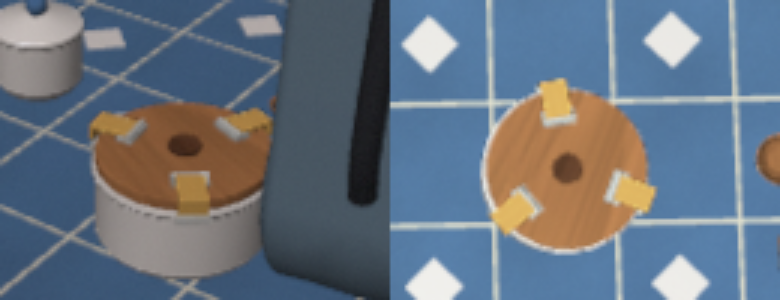

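All three tabs lie flat (side crop about (115,125), (250,122), (192,195)) and the hand is well clear.

```bash
python3 -c "
from bench import *
print(hand_in())"
```

```text
the job is handed in; nothing more can be done
None
```

All three of the round canister's tabs were pressed to their firm stop and lie flat in the last picture; the hand was drawn clear, the spice box was never approached, and the job was handed in at about 8.7 s (no verdict was returned).

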